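Lubricate and re-index the dental model slide, holding its pin home

TASK

Lubricate the dental model slide first: press the white cap of the spray can fully down and let it spring back up. Then pull the red lock knob up to free its pin, slide the jaw-model carriage along the bar to the next hole, the one marked by the green clip (not the white one), and let the pin drop into it. Finish while still gripping the red knob and holding it pressed down, fully home, and do not disturb the other things on the bench.

Things in the scene. Friction and masses are not known exactly. Their poses are not given: they have to be found in the camera images.
- slide_base: Fixed model slide: a grey base plate 95 x 320 x 12 mm with a steel bar 30 mm wide along its length, bar top 30 mm above the bench. The origin is on the bench under the bar's centre line at mid-length; its y axis runs along the bar (the direction of sliding), its x axis across it, z up. The bar has five holes 11 mm long on its centre line, at y = -90, -45, 0, 45 and 90 mm.
- carriage (a joint): Position in m of the aluminium carriage along the slide's y axis: starts at 0 (pin in the middle hole), the neighbouring holes are at +0.045 and -0.045, stops at +-0.062. About 2 N of friction once the pin is out. The carriage is 60 mm long in y, its top plate 40 mm above the bench.
- jaw (a point): Centre of the yellow and pink jaw model (60 x 62 x 38 mm) fixed on the carriage, on the slide's -x side of the knob; its top is 78 mm above the bench, its near face 42 mm from the knob's axis. So grip the knob with one finger on its +y and one on its -y side (along the bar).
- plunger (a joint): Height in m of the lock knob with its pin: 0 when let go with the pin in a hole, positive pulled up, -0.004 pressed home on its stop. A spring of 1 N per mm draws it to 0. The pin (8 mm, round tip) clears the bar at 0.009, where it rests between holes; upper stop 0.016. It drops into a hole when within about 3 mm of its middle.
- knob (a point): Centre of the red lock knob, an upright cylinder 25 mm in diameter and 28 mm tall; its underside is 20 mm above the carriage's top plate at plunger 0, with a 22 mm collar and the stem below it. Moves with the carriage and with the pulling. Z axis up.
- pin (a point): Tip of the locking pin under the knob, on the knob's axis, 53 mm below the knob's centre.
- green_clip: Fixed green plastic clip, 22 x 18 x 20 mm, on the base plate's +x side: it marks the wanted hole. It stands on the +y or the -y side of the start. The origin is not in the clip but at the middle of the hole it marks, at the bar's top; axes as the slide's; the clip itself is centred 45 mm from there in +x.
- white_clip: The same in white, at the hole on the other side of the start: not wanted.
- cap_top (a point): Centre of the top of the spray can's white cap, a disc 30 mm in diameter, 144 mm above the bench. The blue can (52 mm) is fixed to the bench in a bracket, beyond the slide's +y end, the red nozzle facing the slide.
- spray_cap (a joint): How far in m the cap is pressed down: 0 up, 0.006 fully down on its stop, which takes about 5 N; it springs back.
- plaster_cast: Bystander: white plaster jaw, 60 x 62 x 38 mm, origin under its centre.
- mixing_bowl: Bystander: green bowl, 120 mm across, 60 mm tall, origin under its centre.
- steel_cup: Bystander: steel cup, 72 mm across, 90 mm tall, origin under its centre.
- stone_jar: Bystander: white jar, 70 mm across, 100 mm tall, origin under its centre.
- mixing_spatula: Bystander: spatula 170 mm long, lying on the bench beyond the slide on its +x side, roughly along the slide, 120 to 140 mm from the bar.
- bur_block: Bystander: blue block of burs, 35 x 70 mm, 39 mm tall with the burs, on the slide's +x side, origin under its centre.

How it is judged:
By the outcome, as a careful person would: the job done as asked, in the order asked, and still so for the second after the job is handed in, while the arm keeps its last pose, push and grip.
It also fails if it takes over 45 s, if anything falls off the work surface, if the arm or the gripper's body presses on something with over 40 N, if the wrist force passes 120 N, or if a joint passes its speed limit or range.

ROBOT

A 7-joint arm with a two-finger parallel gripper is mounted at the origin on the work surface. World frame = base frame: x ahead of the robot, y to its left, z up, the work surface at z = 0. Lengths are in m, angles in rad, forces in N, time in s.
With the tool pointing down it reaches from about 0.425 to 1.025 m from the base axis. Payload 9.4 kg.
Tool frame: the origin (TCP) lies at the very end of the fingers, on their centre line; the grasp point (between the pads) lies behind it (ctrl.grip_point_offset is the z of the grasp point in the tool frame, in m); z points along the fingers, x is the direction in which the jaws open and shut, and the axes are right-handed (so a half turn about z gives the same grasp; the last joint's range is limited). The gripper opens to 85 mm and grips with 20 to 120 N. Pads are 22 mm wide; open, the fingers measure 114 mm over their backs; the gripper's body (76 mm by 85 mm) begins 54 mm behind the grasp point. The pads swing forward as they close: fully open they stand 13 mm farther back than shut.
Start: joints at [-1.377, 0.599, -0.003, 1.599, 0.002, 0.943, -0.08], TCP at [0.194, 0.699, 0.231] pointing down, gripper open.
Joint ranges: [-2.57, 2.57], [-0.35, 1.97], [-1.29, 1.29], [0.11, 2.56], [-1.05, 4.19], [0.11, 1.86], [-2.63, 2.63]. Speed limits (rad/s): [2.22, 2.22, 3.01, 3.01, 3.14, 3.14, 3.14].

INTERFACE

Orientations are given as a unit quaternion [x, y, z, w].
In Python, from workcell import monitor, vision, ctrl gives the robot as it stands.
- The arm moves only by the shell command python3 -m handwheel 'ROWS' [OPENING] [FORCE]. ROWS is JSON, a list of rows, each a list of 2 entries, a list of its own where there are three numbers: the shift along the world's x, y, z in mm, then the turn, a rotation vector about the world's x, y, z in rad. A call has 1 to 20 rows; each row shifts and turns the pose as measured when the row begins; what a row does not reach is not made up. A row lasts 1/12 s, in which the tool goes at most 41.7 mm and 7.16 degrees, less where a joint would pass 70% of its speed; a pose out of reach is approached as far as the arm can. A call with a gripper value outside its range is refused whole. OPENING is the opening, from 0 (shut) to 1 (fully open), set as the call begins (- or left out, the last holds). The fingers move at their own pace and stop on an object; FORCE is the grip in N (left out, the last holds). Time passes only in rows, so rows that do not move let the fingers close. It gives the time, the measured TCP pose, the force and the opening at its end, in the units of the state.
- monitor.get_state(): the state, without advancing time (a new reading comes with each control period).
- vision.capture(name): name is "scene" or "side" or "wrist"; returns the picture (420x560x3 uint8, red, green, blue); there is no depth.
- vision.camera_info(name): a dict with "fov_y" (degrees; the focal length in pixels is half the picture's height over the tangent of half this angle, whatever the lens; pixels are square), "cx", "cy" (the principal point, pixels), "extrinsics" (4x4, takes a point from camera to world coordinates); the wrist camera has in their place "mount" (4x4, takes a point from camera to tool coordinates, whose origin is the TCP and whose axes are the tool frame's). Camera axes: x right, y up, looking along -z (the intrinsics and any distortion apply to the point x, -y, -z); pixel columns grow to the right and rows downward; lengths in m; the calibration is good to about 2 mm. A picture is of the moment at which its call begins: read the wrist's pose just before it. camera_info takes no time and is no camera call.
- ctrl.job_done(): hands the job in, once; it reports no verdict.
The state is a dict: "clock": time; "joint_pos": joint angles; "joint_vel": joint speeds; "tau": joint torques, N m; "eef_pos": TCP position; "tool_rot": TCP orientation; "wrist_force": force on the tool from outside, world axes, zero at the start; "ft_torque": the same for the moment, N m; "opening": opening from 0.0 (shut) to 1.0 (fully open).
Only numpy, scipy, OpenCV 4.12 (cv2) and the standard library are available. Lean on these libraries where they do the work, as an engineer would, in place of code of your own. Each camera call takes 0.05 s, during which the arm holds its last target.

## Working session

There is one attempt and no reset: what is moved stays moved. The work goes in short steps, Python scripts to look and compute and a shell command to move; the robot and the scene stay as the last step left them, time stands still between calls to the robot, and variables do not carry over. Pictures are saved under pics/ and viewed, and the job is handed in when it is done.

```bash
mkdir -p pics; ls; python3 - <<'E'
from workcell import monitor, vision, ctrl
import cv2, numpy as np
np.set_printoptions(precision=4,suppress=True)
s=monitor.get_state()
for k,v in s.items(): print(k,np.array(v))
print(ctrl.grip_point_offset)
for n in ["scene","side","wrist"]:
    i=vision.camera_info(n); print(n,i)
    cv2.imwrite(f"pics/{n}0.png",vision.capture(n)[:,:,::-1])
E
```

```text
pics
clock 0.0
joint_pos [-1.3767  0.6001 -0.0026  1.6001  0.0018  0.9429 -0.0798]
joint_vel [-0.0004  0.0002 -0.0004 -0.0007 -0.0012 -0.0003 -0.0006]
tau [ -0.0001 -77.6409   1.5649 -25.8002   0.0123   0.0092   0.    ]
eef_pos [0.1938 0.6981 0.2304]
tool_rot [ 0.7961  0.6052 -0.0006  0.0005]
wrist_force [ 0.4056 -0.545  -0.9551]
ft_torque [0.0272 0.0333 0.0004]
opening 0.9980868768770959
-0.0187
scene {'fov_y': 43.68165587924485, 'cx': 267.65354284954714, 'cy': 204.57467609248783, 'extrinsics': array([[ 0.432 , -0.7344,  0.5235,  1.2391],
       [ 0.9019,  0.351 , -0.2519, -0.3442],
       [ 0.0012,  0.5809,  0.814 ,  1.1991],
       [ 0.    ,  0.    ,  0.    ,  1.    ]])}
side {'fov_y': 47.648189540013355, 'cx': 276.9684019487134, 'cy': 207.66131323979144, 'extrinsics': array([[ 0.875 ,  0.2977, -0.3818,  0.1528],
       [-0.4838,  0.5072, -0.7133, -0.7924],
       [-0.0187,  0.8088,  0.5878,  0.7412],
       [ 0.    ,  0.    ,  0.    ,  1.    ]])}
wrist {'fov_y': 61.06415845931527, 'cx': 284.49118470411935, 'cy': 204.68998773819902, 'mount': array([[ 1.    ,  0.0007,  0.0007,  0.0003],
       [ 0.0008, -0.959 , -0.2833, -0.0708],
       [ 0.0004,  0.2833, -0.959 , -0.1441],
       [ 0.    ,  0.    ,  0.    ,  1.    ]])}
```

View pics/scene0.png

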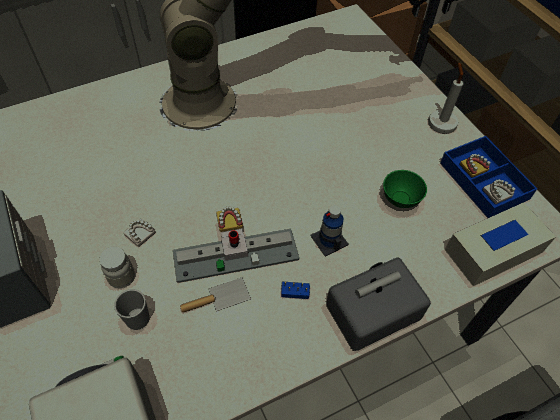

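View pics/side0.png

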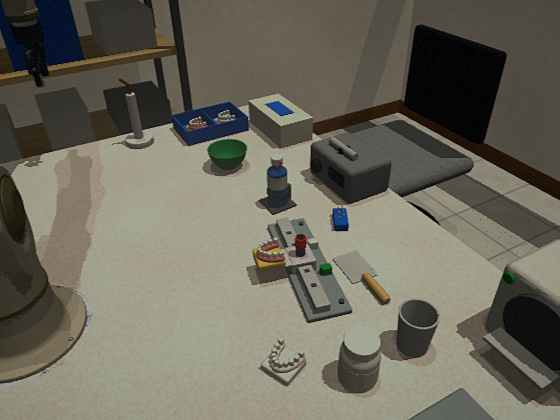

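View pics/wrist0.png

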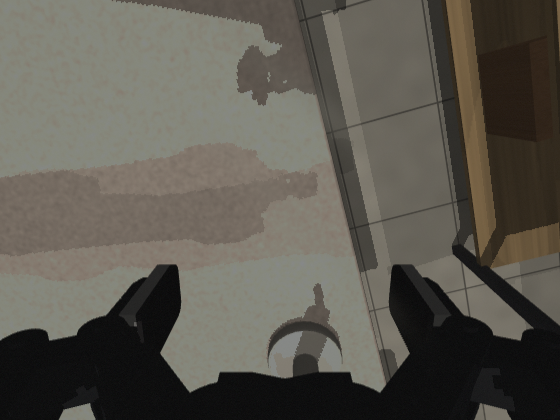

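The green clip (scene 220,265) is on the −y side, away from the can (330,230), and the white clip (255,258) is on the +y side. The knob is at (234,240) in scene and (300,242) in side. Next I'll zoom in and measure.

```bash
cat > h.py <<'E'
import numpy as np, cv2
from scipy.spatial.transform import Rotation as R
from workcell import monitor, vision, ctrl
np.set_printoptions(precision=4,suppress=True)
def cam(n,st=None):
    i=vision.camera_info(n); f=210/np.tan(np.radians(i['fov_y'])/2)
    if n=='wrist':
        T=np.eye(4);T[:3,:3]=R.from_quat(st['tool_rot']).as_matrix();T[:3,3]=st['eef_pos'];E=T@np.array(i['mount'])
    else: E=np.array(i['extrinsics'])
    return f,i['cx'],i['cy'],E
def ray(c,u,v):
    f,cx,cy,E=c; d=E[:3,:3]@np.array([(u-cx)/f,-(v-cy)/f,-1]); return E[:3,3],d/np.linalg.norm(d)
def plane(c,u,v,z):
    o,d=ray(c,u,v); return o+d*(z-o[2])/d[2]
def tri(c1,p1,c2,p2):
    o1,d1=ray(c1,*p1);o2,d2=ray(c2,*p2)
    t=np.linalg.lstsq(np.c_[d1,-d2],o2-o1,rcond=None)[0]
    a=o1+t[0]*d1;b=o2+t[1]*d2; return (a+b)/2,np.linalg.norm(a-b)
def proj(c,p):
    f,cx,cy,E=c; q=E[:3,:3].T@(np.array(p)-E[:3,3]); return np.array([cx+f*q[0]/-q[2],cy-f*q[1]/-q[2]])
E
python3 - <<'E'
from h import *
a=cv2.imread('pics/scene0.png')[190:320,160:360]; b=cv2.imread('pics/side0.png')[140:330,230:390]
cv2.imwrite('pics/za.png',cv2.resize(a,None,fx=4,fy=4,interpolation=2)); cv2.imwrite('pics/zb.png',cv2.resize(b,None,fx=3,fy=3,interpolation=2))
for n in ['scene','side']:
    im=cv2.imread(f'pics/{n}0.png'); h=cv2.cvtColor(im,cv2.COLOR_BGR2HSV)
    for nm,m in [('red',((h[...,0]<8)|(h[...,0]>172))&(h[...,1]>150)&(h[...,2]>60)),('green',(h[...,0]>50)&(h[...,0]<75)&(h[...,1]>150)&(h[...,2]>50))]:
        k,l,s,c=cv2.connectedComponentsWithStats(m.astype(np.uint8))
        for j in range(1,k):
            if s[j,4]>15: print(n,nm,s[j],c[j])
E
```

```text
scene red [229 230   9   9  28] [233.1429 234.7857]
scene green [383 172  44  32 705] [402.7064 189.5631]
scene green [217 259   7   9  49] [219.7347 263.5714]
scene green [115 356   7   5  16] [117.75 357.75]
side red [295 234  11  16 115] [300.5478 242.8   ]
side green [208 140  39  18 201] [223.7313 151.3781]
side green [214 145   9   6  17] [217.7059 147.1765]
side green [320 264  12   6  55] [325.5818 266.4   ]
side green [507 272   8   9  32] [511.1875 275.625 ]
```

View pics/za.png

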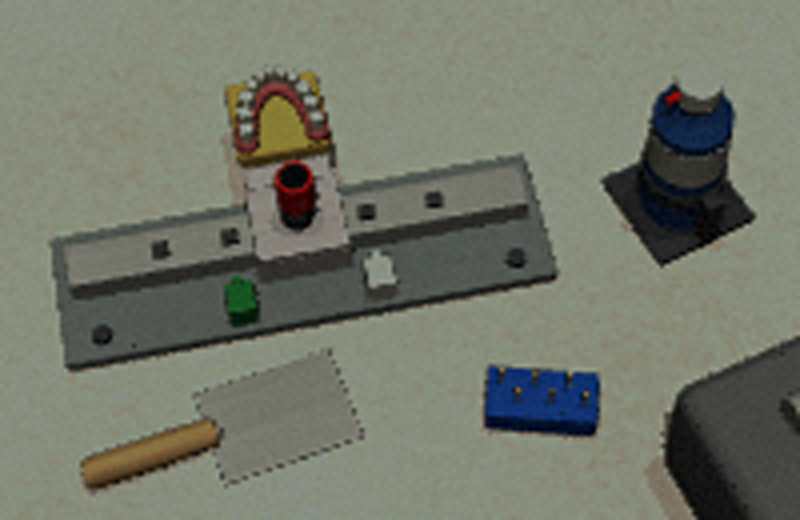

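View pics/zb.png

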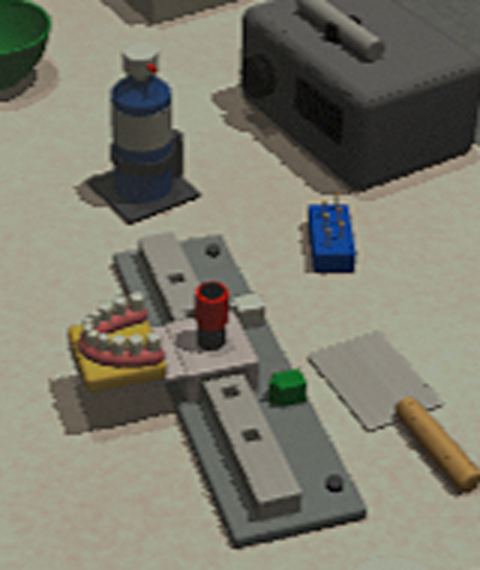

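```bash
python3 - <<'E'
from h import *
A=cam('scene');B=cam('side')
sa=lambda u,v:(160+u/4,190+v/4); sb=lambda u,v:(230+u/3,140+v/3)
ha=[plane(A,*sa(*p),.03) for p in [(160,250),(230,237),(367,211),(433,199)]]
hb=[plane(B,*sb(*p),.03) for p in [(252,435),(231,392),(177,278)]]
print(np.array(ha));print(np.array(hb))
print('mid',np.mean(ha,0))
d=ha[3]-ha[0]; print('yaw of y axis deg',np.degrees(np.arctan2(d[1],d[0])),np.linalg.norm(d))
d=hb[2]-hb[0]; print(np.degrees(np.arctan2(d[1],d[0])),np.linalg.norm(d))
print('knob',plane(A,*sa(295,176),.088),plane(B,*sb(212,290),.088),tri(A,sa(295,176),B,sb(212,290)))
print('cap',plane(A,*sa(697,84),.144),plane(B,*sb(141,54),.144),tri(A,sa(697,84),B,sb(141,54)))
E
```

```text
[[ 0.5487 -0.2049  0.03  ]
 [ 0.5592 -0.1606  0.03  ]
 [ 0.5795 -0.0726  0.03  ]
 [ 0.5898 -0.0299  0.03  ]]
[[ 0.549  -0.2072  0.03  ]
 [ 0.559  -0.1636  0.03  ]
 [ 0.5906 -0.0322  0.03  ]]
mid [ 0.5693 -0.117   0.03  ]
yaw of y axis deg 76.79550962667953 0.1798096922101131
76.6383408136885 0.17993744975467546
knob [ 0.5695 -0.1161  0.088 ] [ 0.5697 -0.1186  0.088 ] (array([ 0.5699, -0.1168,  0.0874]), np.float64(0.00196543653108603))
cap [0.6484 0.1213 0.144 ] [0.6427 0.1166 0.144 ] (array([0.6462, 0.1231, 0.1398]), np.float64(0.0001940004536895608))
```

```bash
python3 - <<'E'
from h import *
A=cam('scene');B=cam('side')
print(plane(A,443,125,0), tri(A,(459,82),B,(128,92)), plane(A,403,200,0))
E
python3 -m handwheel '[[[0,0,40],[0,0,0]],[[10,-13,30],[0,0,0.02]],[[25,-32,0],[0,0,0.02]],[[25,-32,0],[0,0,0]],[[25,-32,0],[0,0,0]],[[25,-32,0],[0,0,0]],[[25,-32,0],[0,0,0]],[[25,-32,0],[0,0,0]],[[25,-32,0],[0,0,0]],[[25,-32,0],[0,0,0]],[[25,-32,0],[0,0,0]],[[25,-32,0],[0,0,0]],[[25,-32,0],[0,0,0]],[[25,-32,0],[0,0,0]],[[0,0,0],[0,0,0]]]' 0 40
```

```text
[0.4283 0.6593 0.    ] (array([0.4201, 0.666 , 0.1702]), np.float64(0.005095900556677594)) [0.6188 0.3793 0.    ]
clock: 1.4
eef_pos: [0.5032, 0.2848, 0.299]
tool_rot: [0.781, 0.625, -0.003, 0.002]
wrist_force: [-0.2, -0.6, 0.6]
opening: -0.0
```

```bash
python3 -m handwheel '[[[25,-29,-10],[0,0,-0.03]],[[25,-29,-15],[0,0,0]],[[25,-29,-15],[0,0,0]],[[25,-29,-15],[0,0,0]],[[20,-24,-10],[0,0,0]],[[15,-15,-5],[0,0,0]],[[0,0,0],[0,0,0]],[[0,0,0],[0,0,0]]]'
python3 - <<'E'
from h import *
s=monitor.get_state(); print(s['eef_pos'],s['tool_rot'], R.from_quat(s['tool_rot']).as_matrix())
cv2.imwrite('pics/w1.png',vision.capture('wrist')[:,:,::-1]); 
print(proj(cam('wrist',s),[.646,.119,.144]))
E
```

```text
clock: 2.07
eef_pos: [0.6388, 0.1253, 0.2265]
tool_rot: [0.791, 0.611, -0.003, 0.001]
wrist_force: [-0.1, 1.2, 0.5]
opening: 0.003
[0.6388 0.1253 0.2265] [ 0.7915  0.6112 -0.0032  0.0013] [[ 0.2529  0.9675 -0.0035]
 [ 0.9675 -0.2529 -0.006 ]
 [-0.0067 -0.0019 -1.    ]]
[278.7619 222.5701]
```

View pics/w1.png

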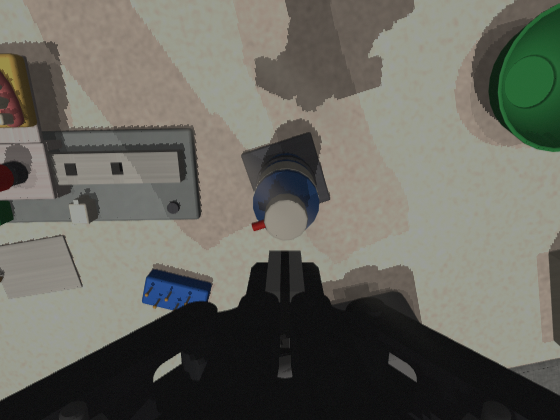

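The wrist view shows the white cap disc at about (286,219), just ahead of the shut fingertips. I'll turn that pixel into a position.

```bash
python3 - <<'E'
from h import *
s=monitor.get_state();c=cam('wrist',s)
im=cv2.imread('pics/w1.png');h=cv2.cvtColor(im,cv2.COLOR_BGR2HSV)
for p in [(286,219),(286,198),(286,239),(265,219),(307,219)]: print(h[p[1],p[0]],plane(c,*p,.144))
print(plane(c,286,219,.144)-s['eef_pos'])
print('holes',plane(c,70,169,.03),plane(c,117,168,.03))
E
```

```text
[ 21  29 141] [0.6447 0.1242 0.144 ]
[21 25 70] [0.6305 0.1279 0.144 ]
[ 21  29 139] [0.6586 0.1205 0.144 ]
[ 20  28 136] [0.6411 0.1105 0.144 ]
[21 20 91] [0.6482 0.1378 0.144 ]
[ 0.006  -0.001  -0.0825]
holes [ 0.5794 -0.0765  0.03  ] [ 0.59   -0.0317  0.03  ]
```

```bash
python3 -m handwheel '[[[6,-2,-25],[0,0,0]],[[0,0,-25],[0,0,0]],[[0,0,-15],[0,0,0]],[[0,0,-6],[0,0,0]],[[0,0,-2],[0,0,0]],[[0,0,0],[0,0,0]]]'; python3 -m handwheel '[[[0,0,-3],[0,0,0]],[[0,0,-3],[0,0,0]],[[0,0,-3],[0,0,0]]]'
```

```text
clock: 2.62
eef_pos: [0.6426, 0.1317, 0.1546]
tool_rot: [0.789, 0.615, -0.0, 0.001]
wrist_force: [0.1, -0.7, 0.7]
opening: 0.001
clock: 2.87
eef_pos: [0.6435, 0.1338, 0.1483]
tool_rot: [0.788, 0.615, 0.002, 0.001]
wrist_force: [-1.9, -0.7, 0.8]
opening: 0.006
```

```bash
python3 -m handwheel '[[[1,-11,0],[0,0,0]],[[0,0,0],[0,0,0]]]'; python3 -m handwheel '[[[0,0,-2],[0,0,0]],[[0,0,-2],[0,0,0]]]'
```

```text
clock: 3.03
eef_pos: [0.6447, 0.1224, 0.1487]
tool_rot: [0.788, 0.616, 0.002, 0.002]
wrist_force: [0.1, -0.6, 0.4]
opening: -0.003
clock: 3.2
eef_pos: [0.6454, 0.1212, 0.1455]
tool_rot: [0.788, 0.615, 0.003, 0.002]
wrist_force: [0.3, -0.0, 0.4]
opening: -0.002
```

```bash
python3 -m handwheel '[[[0,0,-2],[0,0,0]],[[0,0,-2],[0,0,0]]]'; python3 -m handwheel '[[[0,0,-2],[0,0,0]],[[0,0,-2],[0,0,0]]]';python3 -m handwheel '[[[0,0,-2],[0,0,0]],[[0,0,-2],[0,0,0]]]'
```

```text
clock: 3.37
eef_pos: [0.6456, 0.1209, 0.1414]
tool_rot: [0.789, 0.615, 0.003, 0.002]
wrist_force: [-0.9, 0.8, 2.8]
opening: 0.0
clock: 3.53
eef_pos: [0.6457, 0.121, 0.1376]
tool_rot: [0.789, 0.615, 0.003, 0.002]
wrist_force: [-2.3, -1.0, 15.6]
opening: 0.006
clock: 3.7
eef_pos: [0.646, 0.1209, 0.1367]
tool_rot: [0.789, 0.615, 0.004, 0.002]
wrist_force: [-8.8, -1.1, 28.6]
opening: 0.001
```

The force reached 28.6 N with z stalled near 0.137, so the cap is on its stop. Now I'll release it and move over to the knob.

```bash
python3 -m handwheel '[[[0,0,0],[0,0,0]],[[0,0,4],[0,0,0]],[[0,0,8],[0,0,0]],[[0,0,20],[0,0,0]],[[0,0,35],[0,0,0]],[[0,0,30],[0,0,0]],[[0,0,0],[0,0,0]]]'
python3 - <<'E'
from h import *
a=vision.capture('side')[:,:,::-1]; cv2.imwrite('pics/s2.png',cv2.resize(a[120:260,220:340],None,fx=4,fy=4)); cv2.imwrite('pics/w2.png',vision.capture('wrist')[:,:,::-1])
s=monitor.get_state();print(s['eef_pos'],s['tool_rot'],s['wrist_force'])
E
```

```text
clock: 4.28
eef_pos: [0.6443, 0.1211, 0.238]
tool_rot: [0.788, 0.615, 0.002, 0.001]
wrist_force: [0.6, -0.0, 0.8]
opening: -0.0
[0.6425 0.1208 0.2338] [ 0.7884  0.6152 -0.0001  0.0004] [ 0.1567 -0.6129 -0.626 ]
```

View pics/s2.png

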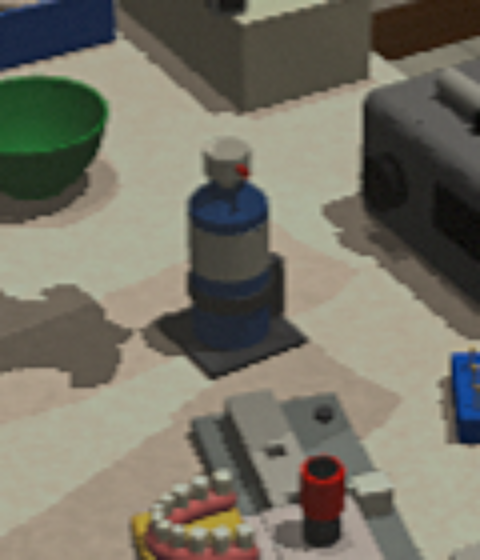

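The cap has sprung back: its white top is at (228,145) in the crop with a gap above the can. Next is the knob.

```bash
python3 -m handwheel '[[[-11,-34,0],[0,0,0.013]],[[-11,-34,0],[0,0,0]],[[-11,-34,0],[0,0,0]],[[-11,-34,0],[0,0,0]],[[-11,-34,-10],[0,0,0]],[[-11,-34,-20],[0,0,0]],[[-8,-30,-20],[0,0,0]],[[0,0,0],[0,0,0]],[[0,0,0],[0,0,0]]]' 1
python3 - <<'E'
from h import *
s=monitor.get_state()
cv2.imwrite('pics/w3.png',vision.capture('wrist')[:,:,::-1])
print(s['eef_pos'],s['tool_rot'],s['opening']);c=cam('wrist',s)
print(proj(c,[.5695,-.1175,.088]))
E
```

```text
clock: 5.13
eef_pos: [0.5577, -0.1174, 0.1713]
tool_rot: [0.782, 0.623, -0.005, -0.005]
wrist_force: [0.4, 0.4, -0.3]
opening: 1.001
[ 0.5577 -0.1174  0.1713] [ 0.7818  0.6235 -0.005  -0.0047] 1.0006823396040048
[288.3075 227.7607]
```

View pics/w3.png

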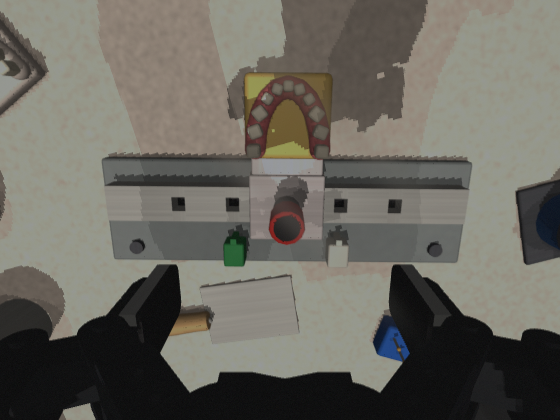

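The wrist view shows the knob's top at (288,226), matching the predicted (288,228). The bar is horizontal in the picture and the green clip is on the left, which is the −y side.

```bash
cat > e.py <<'E'
from h import *
s=monitor.get_state(); a=np.radians(76.7)/2
q=R.from_quat([np.cos(a),np.sin(a),0,0]); r=(q*R.from_quat(s['tool_rot']).inv()).as_rotvec()
ys=np.array([np.cos(2*a),np.sin(2*a)]);xs=np.array([ys[1],-ys[0]]);d=np.array(s['eef_pos'][:2])-[.5695,-.1175]
print(s['clock'],s['eef_pos'],'turn',r,'slide xy mm',1000*d@xs,1000*d@ys,'F',s['wrist_force'],'open',s['opening'])
E
python3 e.py
python3 -m handwheel '[[[12,0,-10],[0.007,0.012,-0.004]],[[0,0,-30],[0,0,0]],[[0,0,-20],[0,0,0]],[[0,0,0],[0,0,0]]]'; python3 e.py
```

```text
5.1833 [ 0.5572 -0.1177  0.1711] turn [-0.0005 -0.0149 -0.0076] slide xy mm -11.961697853721581 -3.0528772771542276 F [-0.6833 -0.5338  0.1861] open 1.0032766845866
clock: 5.52
eef_pos: [0.5717, -0.1135, 0.1094]
tool_rot: [0.782, 0.623, -0.007, -0.011]
wrist_force: [0.3, 0.8, 0.3]
opening: 1.001
5.5167 [ 0.5717 -0.1135  0.1094] turn [-0.0093 -0.0249 -0.0076] slide xy mm 1.2467977176976963 4.383933558325544 F [0.3267 0.8451 0.3242] open 1.0014112997447764
```

```bash

python3 -m handwheel '[[[-2,-4,-15],[-0.009,-0.025,-0.008]],[[0,0,-15],[0,0,0]],[[0,0,0],[0,0,0]]]'; python3 e.py
```

```text
clock: 5.77
eef_pos: [0.5714, -0.1134, 0.0793]
tool_rot: [0.783, 0.622, 0.001, -0.0]
wrist_force: [0.6, 1.2, -0.5]
opening: 0.999
5.7667 [ 0.5714 -0.1134  0.0793] turn [-0.0014  0.001  -0.0047] slide xy mm 0.8921731381393625 4.384943691196432 F [ 0.5927  1.2498 -0.4725] open 0.9991929135530522
```

```bash

python3 -m handwheel '[[[-2,-4,0],[0,0,-0.005]],[[0,0,-12],[0,0,0]],[[0,0,-12],[0,0,0]],[[0,0,0],[0,0,0]]]'; python3 e.py
python3 - <<'E'
from h import *
cv2.imwrite('pics/w4.png',vision.capture('wrist')[:,:,::-1])
E
```

```text
clock: 6.1
eef_pos: [0.5716, -0.1155, 0.0571]
tool_rot: [0.783, 0.622, 0.002, 0.001]
wrist_force: [-0.1, -0.0, 0.3]
opening: 0.996
6.1 [ 0.5716 -0.1155  0.0571] turn [-0.0018  0.0049 -0.0027] slide xy mm 1.5907626523473368 2.3993779057941005 F [-0.0938 -0.0275  0.284 ] open 0.9958958136615373
```

View pics/w4.png

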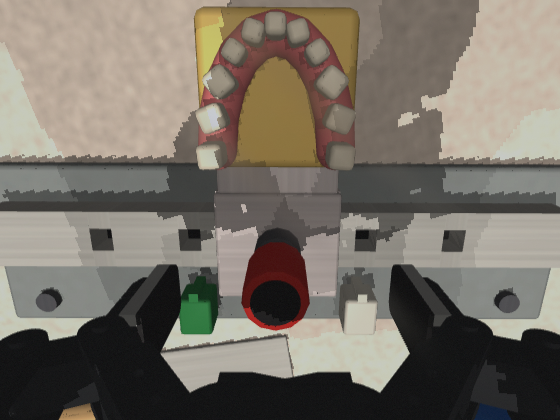

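The knob is between the fingers at (276,300), about 9 px left of their centre (285), or roughly 2 mm. I'll correct that and close.

```bash

python3 -m handwheel '[[[-2,-2,-2],[0,-0.004,0]],[[0,0,0],[0,0,0]]]'; python3 e.py
python3 -m handwheel '[[[0,0,0],[0,0,0]],[[0,0,0],[0,0,0]],[[0,0,0],[0,0,0]],[[0,0,0],[0,0,0]],[[0,0,0],[0,0,0]],[[0,0,0],[0,0,0]],[[0,0,0],[0,0,0]],[[0,0,0],[0,0,0]]]' 0 60; python3 e.py
```

```text
clock: 6.32
eef_pos: [0.57, -0.1178, 0.0558]
tool_rot: [0.783, 0.622, 0.004, 0.002]
wrist_force: [-0.5, -0.4, 0.1]
opening: 0.996
6.3167 [ 0.57   -0.1178  0.0558] turn [-0.0017  0.0099 -0.0027] slide xy mm 0.5812507711536562 -0.15070336017049604 F [-0.4728 -0.399   0.0725] open 0.9959262661939757
clock: 6.98
eef_pos: [0.5704, -0.1183, 0.0572]
tool_rot: [0.784, 0.621, 0.005, 0.003]
wrist_force: [-1.1, 0.1, -0.1]
opening: 0.274
6.9833 [ 0.5704 -0.1183  0.0572] turn [-0.0015  0.0116 -0.0018] slide xy mm 1.0493163158948036 -0.6136564503459206 F [-1.1261  0.0933 -0.0792] open 0.2742138979662987
```

```bash

python3 -m handwheel '[[[0,0,4],[0,0,0]],[[0,0,4],[0,0,0]],[[0,0,4],[0,0,0]],[[0,0,1],[0,0,0]]]'; python3 e.py
```

```text
clock: 7.32
eef_pos: [0.5703, -0.1183, 0.0698]
tool_rot: [0.784, 0.621, 0.005, 0.003]
wrist_force: [2.7, -1.6, -12.1]
opening: 0.276
7.3167 [ 0.5703 -0.1183  0.0698] turn [-0.0015  0.0105 -0.002 ] slide xy mm 0.9304480425191203 -0.5697589604128184 F [  2.6768  -1.6398 -12.07  ] open 0.2762956873047876
```

The −12 N pull at +12.6 mm matches the spring, so the pin is clear. Sliding toward −y.

```bash

python3 -m handwheel '[[[-1.2,-4.9,0],[0,0,0]],[[-1.2,-4.9,0],[0,0,0]],[[-1.2,-4.9,0],[0,0,0]]]'; python3 e.py
```

```text
clock: 7.57
eef_pos: [0.5672, -0.1312, 0.0691]
tool_rot: [0.783, 0.622, 0.005, 0.002]
wrist_force: [3.6, 2.9, -12.0]
opening: 0.273
7.5667 [ 0.5672 -0.1312  0.0691] turn [-0.0033  0.0108 -0.005 ] slide xy mm 0.8899251686409545 -13.916795440838031 F [  3.5646   2.8736 -11.9992] open 0.2733350756975478
```

```bash

python3 -m handwheel '[[[-1.2,-4.9,0.3],[0,0,0]],[[-1.2,-4.9,0.3],[0,0,0]],[[-1.2,-4.9,0.3],[0,0,0]],[[-1.2,-4.9,0.3],[0,0,0]],[[-1.2,-4.9,0.3],[0,0,0]],[[0,0,0],[0,0,0]]]'; python3 e.py
```

```text
clock: 8.07
eef_pos: [0.5602, -0.1603, 0.07]
tool_rot: [0.783, 0.622, 0.005, 0.002]
wrist_force: [3.2, -0.1, -12.0]
opening: 0.275
8.0667 [ 0.5602 -0.1603  0.07  ] turn [-0.003   0.0107 -0.003 ] slide xy mm 0.8067764530989466 -43.765568134873504 F [  3.2282  -0.0552 -11.9905] open 0.27451308128017343
```

```bash

python3 -m handwheel '[[[-0.5,-1.8,0],[0,0,0]],[[0,0,0],[0,0,0]]]'; python3 e.py;
python3 -m handwheel '[[[0,0,-3],[0,0,0]],[[0,0,-3],[0,0,0]]]'; python3 e.py
```

```text
clock: 8.23
eef_pos: [0.5596, -0.163, 0.07]
tool_rot: [0.784, 0.621, 0.005, 0.002]
wrist_force: [3.2, -0.7, -12.1]
opening: 0.269
8.2333 [ 0.5596 -0.163   0.07  ] turn [-0.0027  0.0109 -0.0023] slide xy mm 0.8202019402184754 -46.55201157883913 F [  3.2147  -0.662  -12.0539] open 0.26890706139332843
clock: 8.4
eef_pos: [0.5596, -0.1631, 0.0643]
tool_rot: [0.784, 0.621, 0.005, 0.003]
wrist_force: [2.3, 1.2, -7.9]
opening: 0.277
8.4 [ 0.5596 -0.1631  0.0643] turn [-0.0026  0.0113 -0.0023] slide xy mm 0.851938149008798 -46.663419798502915 F [ 2.2922  1.2421 -7.8611] open 0.27731063069033457
```

```bash

python3 -m handwheel '[[[0.2,0.7,-3],[0,0,0]],[[0,0,-3],[0,0,0]]]'; python3 e.py;
python3 -m handwheel '[[[0,0,-2],[0,0,0]],[[0,0,-2],[0,0,0]]]'; python3 e.py
```

```text
clock: 8.57
eef_pos: [0.5597, -0.1629, 0.0584]
tool_rot: [0.784, 0.621, 0.005, 0.003]
wrist_force: [1.7, 1.1, -1.3]
opening: 0.275
8.5667 [ 0.5597 -0.1629  0.0584] turn [-0.0017  0.0116 -0.0021] slide xy mm 0.912911617139922 -46.46513572186806 F [ 1.7206  1.1049 -1.3124] open 0.2750473222081965
clock: 8.73
eef_pos: [0.5597, -0.1629, 0.0547]
tool_rot: [0.784, 0.621, 0.005, 0.003]
wrist_force: [-0.4, -0.1, 2.1]
opening: 0.273
8.7333 [ 0.5597 -0.1629  0.0547] turn [-0.0015  0.0118 -0.0022] slide xy mm 0.9198325857970795 -46.416212184083065 F [-0.4032 -0.1142  2.051 ] open 0.27260966525753777
```

```bash

python3 -m handwheel '[[[0,0,-2],[0,0,0]],[[0,0,-2],[0,0,0]]]'; python3 e.py;
python3 -m handwheel '[[[0,0,-2],[0,0,0]],[[0,0,-2],[0,0,0]]]'; python3 e.py
```

```text
clock: 8.9
eef_pos: [0.5601, -0.163, 0.0527]
tool_rot: [0.784, 0.621, 0.006, 0.004]
wrist_force: [-7.8, 2.6, 46.0]
opening: 0.277
8.9 [ 0.5601 -0.163   0.0527] turn [-0.0012  0.0132 -0.002 ] slide xy mm 1.2825161003243413 -46.47381382090565 F [-7.8413  2.618  45.983 ] open 0.27681350620172507
clock: 9.07
eef_pos: [0.56, -0.163, 0.053]
tool_rot: [0.784, 0.621, 0.006, 0.004]
wrist_force: [-5.5, 1.9, 23.1]
opening: 0.276
9.0667 [ 0.56  -0.163  0.053] turn [-0.0012  0.015  -0.0017] slide xy mm 1.179086351217258 -46.47178432543644 F [-5.4953  1.8834 23.0894] open 0.2759980768992508
```

```bash
python3 - <<'E'
from h import *
cv2.imwrite('pics/w5.png',vision.capture('wrist')[:,:,::-1])
s=vision.capture('side')[:,:,::-1];c=vision.capture('scene')[:,:,::-1]
cv2.imwrite('pics/s5.png',np.hstack([cv2.resize(s[130:390,220:450],(460,520)),cv2.resize(c[170:340,100:320],(330,520*330//440))[:520] if 0 else cv2.copyMakeBorder(cv2.resize(c[170:340,100:320],(330,255)),0,265,0,0,0)]))
E
python3 e.py
```

```text
9.2167 [ 0.56  -0.163  0.053] turn [-0.0012  0.0151 -0.0017] slide xy mm 1.2243245645743295 -46.47270732390253 F [-4.8791  2.2622 25.4617] open 0.27459723365737954
```

View pics/w5.png

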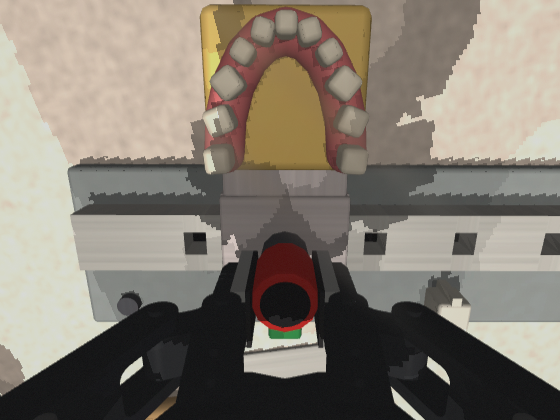

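View pics/s5.png

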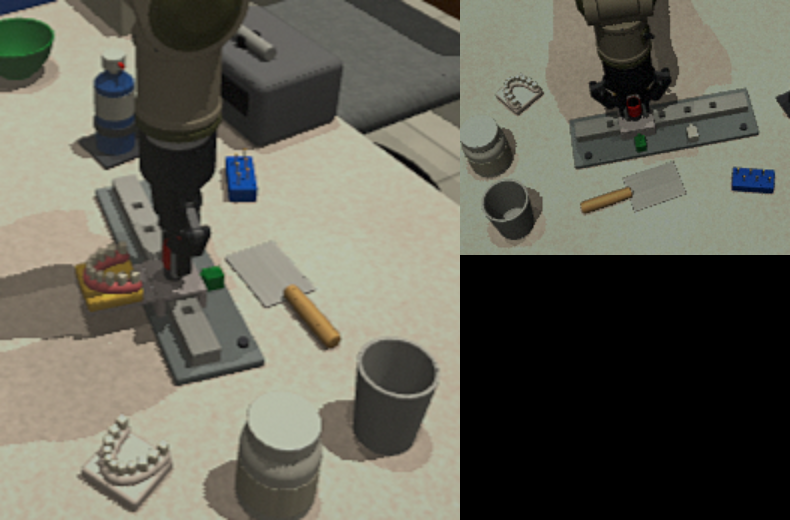

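The carriage is level with the green clip (285,333 in wrist): one hole is visible to its left and three to its right. The bystanders look undisturbed, and a steady 25 N holds the knob on its stop. Handing in.

```bash
python3 -c "
from workcell import ctrl; print(ctrl.job_done())"; python3 e.py
```

```text
the job is handed in; nothing more can be done
None
the job is handed in; nothing more can be done
```

I did the whole job in the order asked and handed it in at about 9.2 s.

- **Spray cap:** I pressed it until it stalled on its stop, about 7 mm down at 29 N, then let it go. The side picture afterwards shows it sprung back up.
- **Knob and carriage:** I gripped the red knob at 60 N and pulled it up about 12.6 mm. I then slid the carriage about 46 mm towards −y, to the hole at the green clip, and lowered the pin into it.
- **Last checks:** The gripper still holds the knob, 4.2 mm below its rest height, with a steady 25 N pressing it down (it peaked at 46 N). The wrist picture shows the carriage at the green clip, with one free hole to its left and three to its right. The bystanders in view appear undisturbed.
- **Small disagreements:**
  - The tool drifted a few mm sideways during some moves, and I corrected this before each contact.
  - The tool's final tilt is about 0.015 rad.
  - The measured slide was about 1 mm over the nominal 45 mm. That is within the pin's play, and the pin went in with no sign of the bar in the force readings.

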